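Clear sawn offcuts from a raised block into the scrap tray

TASK

Slide the steel scrap tray across the bench until its long side stops squarely against the side of the raised green-topped block. Then push the three steel bar offcuts off that edge of the block so that they drop into the tray; they have sharp burrs, so slide them and never pick them up. Leave the round setting ring undisturbed where it stands on the block, and the tray up against the block.

Things in the scene. Friction and masses are not known exactly. Their poses are not given: they have to be found in the camera images.
- block: Fixed raised bench block with aluminium sides and a green top, 300 (its x) x 200 (its y) x 50 mm high. Origin: centre of its underside on the bench; the flat top is 50 mm above it. Offcuts are pushed off its -y side, at y = -100 mm in its frame.
- drop_edge (a point): Middle of the block's upper -y edge, 50 mm above the bench; the tray must stop against this side, and the offcuts go over this edge. Axes as the block's.
- tray: Loose open steel scrap tray, 280 (its x) x 130 (its y) x 42 mm high, walls and floor 4 mm thick, about 0.6 kg, on the bench at the -y side of the block, 40 to 100 mm away from it and a little askew. Origin: centre of its underside. Its rim is 8 mm lower than the block's top.
- tray_front (a point): Middle of the rim of the tray's long +y side, on the outer face, 42 mm above the bench: this face goes against the block.
- tray_back (a point): Middle of the rim of the tray's long -y side, on the outer face, 42 mm above the bench: the side to push on.
- hex_stub: Offcut: short stub of hexagonal steel bar standing on end, 32 mm across flats, 28 mm high, about 160 g. Origin: centre of its underside, z along the bar.
- hex_stub_mid (a point): Hexagonal stub: point at half its height on its vertical axis, 14 mm above its underside.
- sawn_stub: Offcut: steel block 34 (x) x 28 (y) x 28 mm high with a sawn slot 7 mm wide and 9 mm deep across its top (the slot runs along its y), about 170 g. Origin: centre of its underside.
- sawn_stub_mid (a point): Slotted block: point at half its height on its vertical axis, 14 mm above its underside.
- channel_stub: Offcut: short piece of steel U-channel lying open side up, 36 x 36 x 30 mm high, walls and floor 8 mm thick, about 130 g. Origin: centre of its underside.
- channel_stub_mid (a point): Channel piece: point at half its height on its vertical axis, 15 mm above its underside.
- setting_ring: Not scrap: round steel setting ring, 38 mm outside, 20 mm bore, 18 mm high, lying flat on the block among the offcuts. Must stay. Origin: centre of its underside.
- setting_ring_mid (a point): Centre of the setting ring's bore, 9 mm above its underside.
Mind the look-alikes: they are no part of the job. What is shaped like the hex_stub but blue or yellow is not meant.

How it is judged:
By the outcome, as a careful person would: the job done as asked, in the order asked, and still so for the second after the job is handed in, with the robot touching nothing.
It also fails if it takes over 64 s, if anything falls off the work surface, if the arm or the gripper's body presses on something with over 40 N, if the wrist force passes 120 N, or if a joint passes its speed limit or range.

ROBOT

A 6-joint arm with a two-finger parallel gripper is mounted at the origin on the work surface. World frame = base frame: x ahead of the robot, y to its left, z up, the work surface at z = 0. Lengths are in m, angles in rad, forces in N, time in s.
With the tool pointing down it reaches from about 0.275 to 0.725 m from the base axis. Payload 5.6 kg.
Tool frame: the origin (TCP) lies midway between the tips of the shut fingers; the grasp point (between the pads) lies 19 mm behind it; z points along the fingers, y is the direction in which the jaws open and shut (so a half turn about z gives the same grasp; the last joint's range is limited). The gripper opens to 85 mm and grips with 20 to 120 N. Pads are 22 mm wide; open, the fingers measure 114 mm over their backs; the gripper's body (76 mm by 85 mm) begins 54 mm behind the grasp point. The pads swing forward as they close: fully open they stand 13 mm farther back than shut.
Start: joints at [1.614, 0.255, 0.108, 0, -1.424, -0.285], TCP at [0.132, 0.534, 0.192] pointing down, gripper open.
Joint ranges: [-2.95, 2.95], [-1.21, 1.97], [-1.09, 1.5], [-2.87, 1.71], [-2.94, -0.07], [-3.05, 3.05]. Speed limits (rad/s): [2.57, 2.57, 3.14, 3.14, 3.14, 3.14].

INTERFACE

Orientations are given as [roll, pitch, yaw] about the fixed x, y, z axes, in that order (R = Rz(yaw) Ry(pitch) Rx(roll)).
In Python, from workcell import manip, imaging gives the robot as it stands. The module is installed in compiled form; this text tells all that it offers.
- The arm moves only by the tool step_arm, never from a script. Its argument "targets" is a list of rows, each a list of 3 entries, a list of its own where there are three numbers: the opening, from 0 (shut) to 1 (fully open), then the shift along the tool's x, y, z in cm, then the turn, a rotation vector about the tool's x, y, z in rad. In form: [[grip, [dx, dy, dz], [rx, ry, rz]], ...]. A call has 1 to 10 rows; each row shifts and turns the commanded pose from where the row before left it, along the tool's axes as they then stand; what a row does not reach is not made up. A row lasts 1/8 s, in which the tool goes at most 62.5 mm and 10.7 degrees, less where a joint would pass 70% of its speed; a pose out of reach is approached as far as the arm can. A call with a gripper value outside its range is refused whole. The fingers move at their own pace and stop on an object; the grip force is fixed at half the most. Time passes only in rows, so rows that do not move let the fingers close. It gives the time, the measured TCP pose, the force and the opening at its end, in the units of the state.
- manip.read_state(): the state, without advancing time (a new reading comes with each control period).
- imaging.grab_frame(name): name is "side" or "top"; returns the picture (480x640x3 uint8, red, green, blue); there is no depth.
- imaging.get_calibration(name): a dict with "fx", "fy", "cx", "cy" (pixels), "dist_coeffs" ([k1, k2, p1, p2, k3] as OpenCV has them; the pictures are not rectified), "extrinsics" (4x4, takes a point from world to camera coordinates). Camera axes: x right, y down, z forward; pixel columns grow to the right and rows downward; lengths in m; the calibration is good to about 2 mm. A picture is of the moment at which its call begins. get_calibration takes no time and is no camera call.
- manip.job_done(): hands the job in, once; it reports no verdict.
The state is a dict: "t": time; "joint_positions": joint angles; "joint_vel": joint speeds; "joint_torque": joint torques, N m; "ee_pos": TCP position; "tcp_rot": TCP orientation; "force": force on the tool from outside, world axes, zero at the start; "torque": the same for the moment, N m; "gripper_width": finger opening in m.
Only numpy, scipy, OpenCV 4.12 (cv2) and the standard library are available. Lean on these libraries where they do the work, as an engineer would, in place of code of your own. Each camera call takes 0.05 s, during which the arm holds its last target. There are 200 camera calls.

## Working session

There is one attempt and no reset: what is moved stays moved. The work goes in short steps, Python scripts to look and compute and a tool call to move; the robot and the scene stay as the last step left them, time stands still between calls to the robot, and variables do not carry over. Pictures are saved under pics/ and viewed, about 8 in all and at most 12, crops included, and the job is handed in when it is done.

Besides the shell and the picture viewer there is one more tool, called after "Call:" as a command line: name --argument value ..., lists and objects as JSON in quotes. step_arm: Moves the arm, as the interface text tells. Its arguments: {"type":"object","properties":{"targets":{"type":"array"}},"required":["targets"]}

```bash
mkdir -p pics
python3 - <<'E'
from workcell import manip, imaging
import cv2, numpy as np
print(manip.read_state())
for n in("top","side"):
    im=imaging.grab_frame(n); cv2.imwrite(f"pics/{n}0.png",im[:,:,::-1])
    c=imaging.get_calibration(n);print(n,c)
E
```

```text
{'t': 0.0, 'joint_positions': array([ 1.61360494e+00,  2.55758707e-01,  1.07000133e-01, -4.89477611e-04,
       -1.42387100e+00, -2.84603931e-01]), 'joint_vel': array([-0.00156023,  0.0009819 , -0.0013257 , -0.00067033,  0.0005313 ,
        0.00044289]), 'joint_torque': array([ 1.16727148e-03, -3.86628342e+01,  2.37939155e+01,  5.36513239e+00,
       -5.99685707e-03,  4.00392125e-06]), 'ee_pos': array([0.13149599, 0.53346905, 0.19108568]), 'tcp_rot': array([ 3.13969722e+00, -5.01386066e-05, -2.41867369e-01]), 'force': array([ 0.43848439, -0.3502563 ,  0.17432693]), 'torque': array([ 0.02011092,  0.02668125, -0.00081736]), 'gripper_width': 0.08534446380796011}
top {'fx': 609.4655158214726, 'fy': 609.4655158214726, 'cx': 326.593200106991, 'cy': 246.29350980210188, 'dist_coeffs': array([-0.02224556,  0.        ,  0.        ,  0.        ,  0.        ]), 'extrinsics': array([[ 0.11323156, -0.99354816, -0.00637653, -0.03763613],
       [-0.96886569, -0.10899183, -0.22230622,  0.56242261],
       [ 0.22017695,  0.03135008, -0.97495604,  0.83683826],
       [ 0.        ,  0.        ,  0.        ,  1.        ]])}
side {'fx': 497.66789198730834, 'fy': 497.66789198730834, 'cx': 320.3073716035321, 'cy': 238.6216146298259, 'dist_coeffs': array([-0.08597383,  0.        ,  0.        ,  0.        ,  0.        ]), 'extrinsics': array([[ 6.82280241e-01, -7.31090648e-01,  3.70486834e-04,
        -3.79855433e-01],
       [-5.59016442e-01, -5.22020821e-01, -6.44200962e-01,
         3.73244988e-01],
       [ 4.71162701e-01,  4.39318480e-01, -7.64856184e-01,
         5.24386737e-01],
       [ 0.00000000e+00,  0.00000000e+00,  0.00000000e+00,
         1.00000000e+00]])}
```

View pics/top0.png

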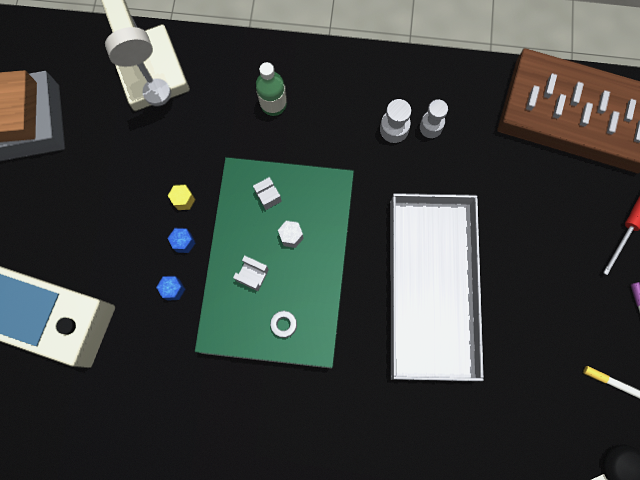

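View pics/side0.png

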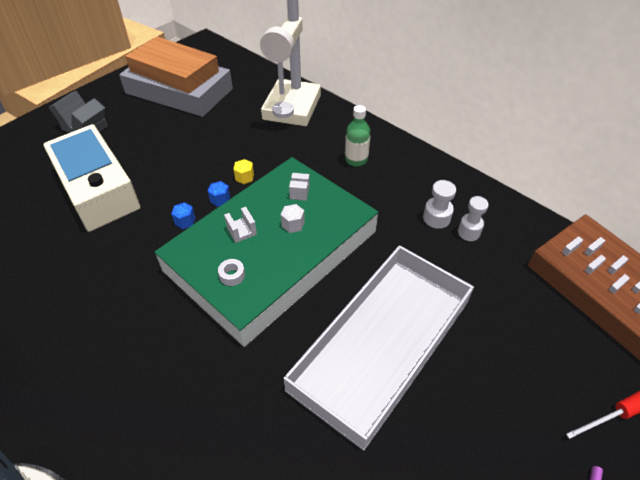

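The top view shows the green block (corners ~(226,158), (353,170), (333,367), (197,352)) and the tray to its right ((392,195) to (482,380)). On the block are the sawn stub (267,192), hex stub (290,234), channel (251,273) and ring (283,324).

Candidates for hex_stub are steel (290,234), yellow (181,197), blue (180,240) and blue (169,287). I choose the steel one on the block.

```bash
cat > h.py <<'E'
from workcell import manip, imaging
import cv2, numpy as np
def cal(n):
    c=imaging.get_calibration(n);K=np.array([[c['fx'],0,c['cx']],[0,c['fy'],c['cy']],[0,0,1]]);return K,c['dist_coeffs'],c['extrinsics']
def ray(n,px,z):
    K,d,E=cal(n);p=cv2.undistortPoints(np.float64(px).reshape(-1,1,2),K,d).reshape(-1,2)
    D=np.c_[p,np.ones(len(p))]@E[:3,:3];C=-E[:3,:3].T@E[:3,3]
    return C+D*((z-C[2])/D[:,2])[:,None]
def proj(n,P):
    K,d,E=cal(n);return cv2.projectPoints(np.float64(P).reshape(-1,1,3),cv2.Rodrigues(E[:3,:3])[0],E[:3,3],K,d)[0].reshape(-1,2)
def big(m,k=1):
    cs=cv2.findContours(m.astype(np.uint8),cv2.RETR_EXTERNAL,cv2.CHAIN_APPROX_NONE)[0]
    return sorted(cs,key=cv2.contourArea,reverse=True)[:k]
def rect(c,n,z):
    P=ray(n,c.reshape(-1,2),z)[:,:2]
    return cv2.minAreaRect(np.float32(P*1000))
E
python3 - <<'E'
from h import *
im=cv2.imread("pics/top0.png");hsv=cv2.cvtColor(im,cv2.COLOR_BGR2HSV)
g=cv2.inRange(hsv,(60,80,40),(95,255,255));c=big(g)[0]
print("block",rect(c,"top",.05)); print(cv2.boxPoints(rect(c,"top",.05)))
w=cv2.inRange(hsv,(0,0,70),(180,60,255))
t=[c for c in big(w,12) if cv2.pointPolygonTest(c,(435,290),False)>0][0]
print("tray",rect(t,"top",.042),cv2.boxPoints(rect(t,"top",.042)))
gm=np.zeros_like(g);cv2.drawContours(gm,[cv2.convexHull(c)],-1,255,-1);gm=cv2.erode(gm,np.ones((9,9)))
for q in big(gm&~g,4):
    M=cv2.moments(q);u=(M['m10']/M['m00'],M['m01']/M['m00']);print(np.round(u),cv2.contourArea(q),ray("top",[u],.014),rect(q,"top",.064), rect(q,"top",.078))
cr=cv2.resize(im[160:360,190:370],None,fx=3,fy=3,interpolation=cv2.INTER_CUBIC);cv2.imwrite("pics/crop1.png",cr)
E
```

```text
block ((540.4779663085938, 98.78125762939453), (301.95166015625, 201.52206420898438), 0.10501868277788162)
[[389.3177    199.26538  ]
 [389.68707    -2.2563334]
 [691.63824    -1.7028656]
 [691.26886   199.81885  ]]
tray ((529.4473876953125, -140.70751953125), (281.4006042480469, 134.1034393310547), 5.282099723815918) [[ 383.1718    -86.89333 ]
 [ 395.51727  -220.4273  ]
 [ 675.72296  -194.5217  ]
 [ 663.3775    -60.987732]]
[251. 273.] 690.0 [[0.51901624 0.13818739 0.014     ]] ((511.40155029296875, 131.68128967285156), (42.43206787109375, 40.51058578491211), 71.26338958740234) ((509.0623779296875, 129.54119873046875), (41.75444412231445, 39.8636474609375), 71.26323699951172)
[283. 324.] 546.5 [[0.44707884 0.07921052 0.014     ]] ((443.0483093261719, 75.1908187866211), (38.71076583862305, 37.36088943481445), 7.125016689300537) ((441.8005676269531, 73.95285034179688), (38.09254455566406, 36.764244079589844), 7.1251702308654785)
[267. 193.] 509.5 [[0.65058983 0.13162476 0.014     ]] ((635.3032836914062, 124.27530670166016), (43.771339416503906, 30.166521072387695), 35.89309310913086) ((630.9853515625, 122.25346374511719), (43.07236099243164, 29.684757232666016), 35.89310073852539)
[290. 233.] 484.0 [[0.58840754 0.08624684 0.014     ]] ((576.367431640625, 81.28807067871094), (43.57353210449219, 33.74869918823242), 25.337238311767578) ((572.9907836914062, 79.95275115966797), (42.87771987915039, 33.20975875854492), 25.337289810180664)
```

View pics/crop1.png

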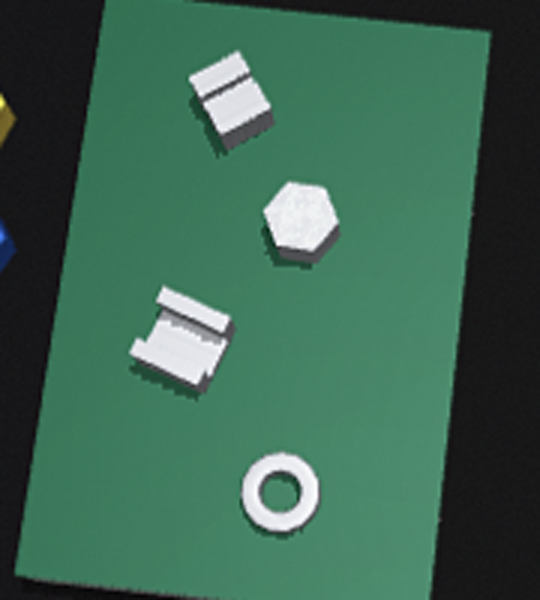

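The crop confirms the choice: the steel hex top is at crop (301,216), the sawn stub at (230,91), the channel at (180,338) and the ring at (280,492). The decoys are off the block. Next I turn the tool square while refining the centres.

Call:
step_arm --targets '[[1, [0, 0, 0], [0, 0, 0.166]], [1, [0, 0, 0], [0, 0, 0.166]], [1, [0, 0, 0], [0, 0, 0.166]], [1, [0, 0, 0], [0, 0, 0.166]], [1, [0, 0, 0], [0, 0, 0.166]], [1, [0, 0, 0], [0, 0, 0.166]], [1, [0, 0, 0], [0, 0, 0.166]], [1, [0, 0, 0], [0, 0, 0.167]], [1, [0, 0, 0], [0, 0, 0]]]'

```text
t: 1.23
ee_pos: [0.1316, 0.5337, 0.1915]
tcp_rot: [3.141, -0.001, -1.569]
force: [-0.5, 0.2, -0.2]
gripper_width: 0.0854
```

Run:
```python
from h import *
print(manip.read_state()['tcp_rot'],manip.read_state()['ee_pos'])
for n,(u,z),(s) in [("sawn",((266.7,190.3),.078),(300,181)),("hex",((290.3,232),.078),(292,211)),("chan",((250.5,272.5),.075),(241,222)),("ring",((283.3,324),.068),(231,270))]:
    print(n,ray("top",[u],z).round(3),ray("side",[s],z).round(3))
print("trayside rim",ray("side",[(401,248),(471,290),(364,442),(287,380)],.042).round(3))
```

```text
[ 3.14139913e+00 -9.21945052e-04 -1.56936785e+00] [0.13159729 0.53372914 0.19153727]
sawn [[0.635 0.123 0.078]] [[0.636 0.119 0.078]]
hex [[0.575 0.081 0.078]] [[0.579 0.081 0.078]]
chan [[0.51  0.13  0.075]] [[0.511 0.124 0.075]]
ring [[0.442 0.074 0.068]] [[0.444 0.07  0.068]]
trayside rim [[ 0.662 -0.073  0.042]
 [ 0.669 -0.197  0.042]
 [ 0.395 -0.222  0.042]
 [ 0.388 -0.099  0.042]]
```

Call:
step_arm --targets '[[1, [4.95, -2.5, 0], [0, 0, 0]], [1, [4.95, -2.5, 0], [0, 0, 0]], [1, [4.95, -2.5, 0], [0, 0, 0]], [1, [4.95, -2.5, 0], [0, 0, 0]], [1, [4.95, -2.5, 0], [0, 0, 0]], [1, [4.95, -2.5, 0], [0, 0, 0]], [1, [4.95, -2.5, 0], [0, 0, 0]], [1, [4.95, -2.5, 0], [0, 0, 0]], [1, [0, 0, 0], [0, 0, 0]]]'

```text
t: 2.35
ee_pos: [0.3325, 0.135, 0.192]
tcp_rot: [-3.141, -0.0, -1.573]
force: [-0.8, 0.3, 0.6]
gripper_width: 0.0855
```

Call:
step_arm --targets '[[1, [4.95, -2.5, 0], [0, 0, 0]], [1, [4.95, -2.5, 0], [0, 0, 0]], [1, [4.95, -2.5, 0], [0, 0, 0]], [1, [4.95, -2.5, 0], [0, 0, 0]], [1, [4.95, -2.5, 0], [0, 0, 0]], [1, [4.95, -2.5, 0], [0, 0, 0]], [1, [4.95, -2.5, 0], [0, 0, 0]], [1, [4.95, -2.5, 0], [0, 0, 0]], [1, [0, 0, 0], [0, 0, 0]], [1, [0, 0, 0], [0, 0, 0]]]'

```text
t: 3.6
ee_pos: [0.5318, -0.2573, 0.1914]
tcp_rot: [3.141, 0.0, -1.569]
force: [-0.2, 0.5, 0.3]
gripper_width: 0.0856
```

Call:
step_arm --targets '[[1, [0, 0, 5], [0, 0, 0]], [1, [0, 0, 5], [0, 0, 0]], [1, [0, 0, 4], [0, 0, 0]], [1, [0, 0, 3], [0, 0, 0]], [1, [0, 0, 1.3], [0, 0, 0]], [1, [0, 0, 0], [0, 0, 0]], [1, [0, 0, 0], [0, 0, 0]]]'

```text
t: 4.47
ee_pos: [0.5329, -0.2581, 0.0108]
tcp_rot: [-3.139, -0.001, -1.57]
force: [0.2, -0.1, 0.1]
gripper_width: 0.0852
```

Call:
step_arm --targets '[[1, [-1.5, 0, 0], [0, 0, 0]], [1, [-1.5, 0, 0], [0, 0, 0]], [1, [-1.2, 0, 0], [0, 0, 0]], [1, [-1.2, 0, 0], [0, 0, 0]], [1, [-1.2, 0, 0], [0, 0, 0]], [1, [-1.2, 0, 0], [0, 0, 0]], [1, [-1, 0, 0], [0, 0, 0]], [1, [-0.6, 0, 0], [0, 0, 0]], [1, [0, 0, 0], [0, 0, 0]]]'

```text
t: 5.6
ee_pos: [0.5317, -0.1637, 0.009]
tcp_rot: [3.142, -0.0, -1.57]
force: [-0.8, -0.3, 0.1]
gripper_width: 0.0854
```

Run:
```python
from h import *
a=imaging.grab_frame("side")[:,:,::-1]
cv2.imwrite("pics/s1.png",a)
```

```text
(no output)
```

View pics/s1.png

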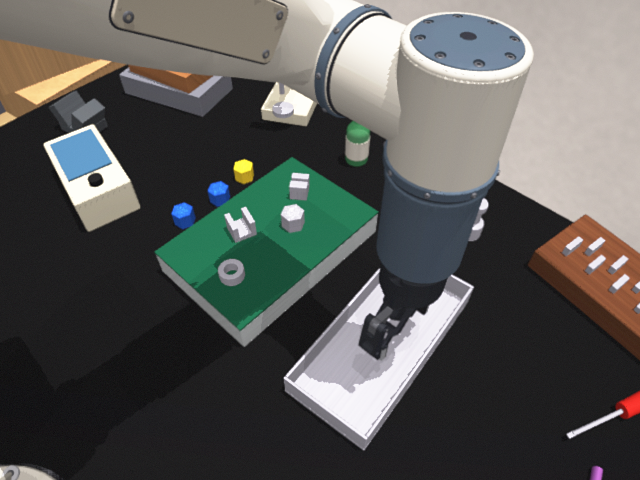

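Run:
```python
from h import *
print(manip.read_state()['ee_pos'],manip.read_state()['tcp_rot'])
P=[(.532+s*d,-.164,z) for s in(-1,1) for d in(.05,) for z in(.01,.022,.05,.08)]
print(np.c_[P,proj("side",P).round()])
print(ray("side",[(401,248),(471,290),(364,442),(287,380)],.042).round(3))
im=cv2.imread("pics/s1.png");cv2.imwrite("pics/s1c.png",cv2.resize(im[230:450,270:490],None,fx=2.7,fy=2.7,interpolation=cv2.INTER_CUBIC))
```

```text
[ 0.53170276 -0.16397384  0.00899634] [ 3.14158052e+00 -1.08413067e-04 -1.57053282e+00]
[[ 4.82e-01 -1.64e-01  1.00e-02  3.71e+02  3.73e+02]
 [ 4.82e-01 -1.64e-01  2.20e-02  3.72e+02  3.69e+02]
 [ 4.82e-01 -1.64e-01  5.00e-02  3.73e+02  3.60e+02]
 [ 4.82e-01 -1.64e-01  8.00e-02  3.75e+02  3.49e+02]
 [ 5.82e-01 -1.64e-01  1.00e-02  4.15e+02  3.26e+02]
 [ 5.82e-01 -1.64e-01  2.20e-02  4.16e+02  3.22e+02]
 [ 5.82e-01 -1.64e-01  5.00e-02  4.19e+02  3.11e+02]
 [ 5.82e-01 -1.64e-01  8.00e-02  4.22e+02  3.00e+02]]
[[ 0.662 -0.073  0.042]
 [ 0.669 -0.197  0.042]
 [ 0.395 -0.222  0.042]
 [ 0.388 -0.099  0.042]]
```

View pics/s1c.png

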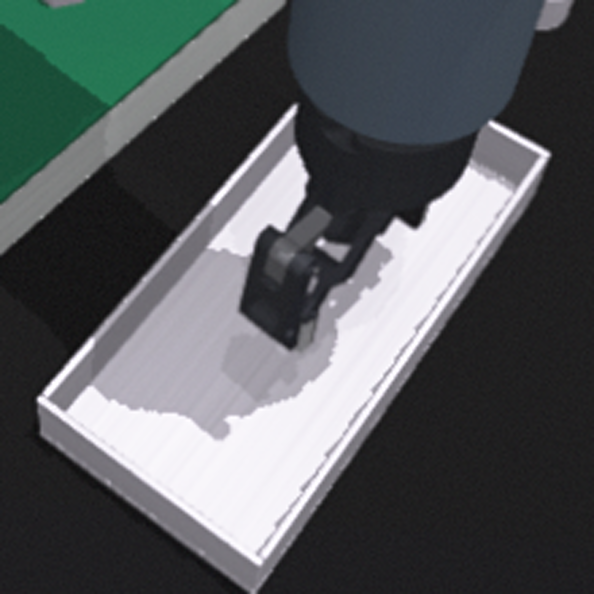

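The side view shows the tray unmoved (near corner at (364,442)). The open fingertips, at about (377,358), went over the rim, so they sit higher than I assumed. I'll back out, shut the fingers and check the real tip height.

Call:
step_arm --targets '[[1, [0, 0, -4], [0, 0, 0]], [0, [3, 0, 0], [0, 0, 0]], [0, [4, 0, 0], [0, 0, 0]], [0, [3, 0, 0], [0, 0, 0]], [0, [0, 0, 0], [0, 0, 0]], [0, [0, 0, 0], [0, 0, 0]], [0, [0, 0, 0], [0, 0, 0]]]'

```text
t: 6.52
ee_pos: [0.5317, -0.2634, 0.049]
tcp_rot: [3.142, 0.0, -1.57]
force: [0.0, -1.1, 0.2]
gripper_width: 0.0
```

Run:
```python
from h import *
s=manip.read_state();print(s['ee_pos'],s['gripper_width'])
a=imaging.grab_frame("side")[:,:,::-1]
t=proj("side",[s['ee_pos'],s['ee_pos']+[0,0,.03]]);print(t)
x,y=t[0].astype(int)
c=a[y-130:y+70,x-110:x+110].copy()
cv2.imwrite("pics/s2c.png",cv2.resize(c,None,fx=2.7,fy=2.7,interpolation=cv2.INTER_CUBIC)); print((x-110,y-130))
```

```text
[ 0.5317051  -0.26336566  0.04899571] 3.945303607132987e-05
[[458.77439872 382.18105355]
 [464.16046722 371.91376947]]
(np.int64(348), np.int64(252))
```

View pics/s2c.png

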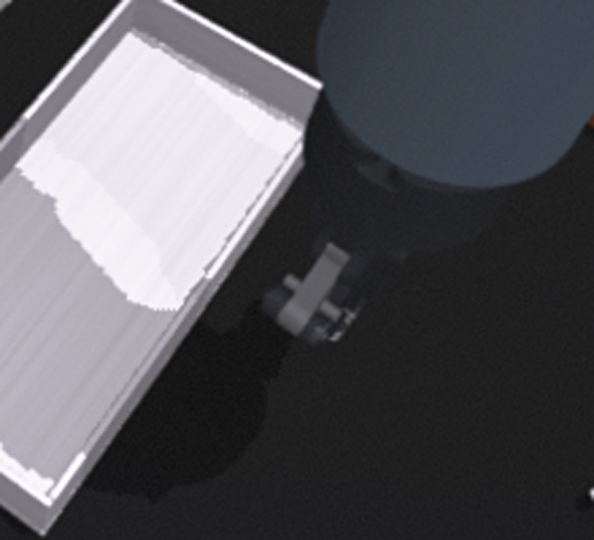

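Run:
```python
from h import *
for p in [(.475,-.175),(.489,-.175),(.475,-.153),(.489,-.153)]:
    print(p,proj("side",[(*p,z) for z in(.02,.04,.05,.06)]).round().tolist())
a=imaging.grab_frame("side")[:,:,::-1]
c=cv2.convertScaleAbs(cv2.resize(a[300:420,400:560],None,fx=4,fy=4,interpolation=cv2.INTER_CUBIC),alpha=3,beta=0)
s=manip.read_state()['ee_pos']
for dx in(-.0145,.0145):
  for dy in(-.011,.011):
    x,y=(proj("side",[s+[dx,dy,0]])[0]-[400,300])*4;cv2.circle(c,(int(x),int(y)),3,(0,0,255),-1)
cv2.imwrite("pics/s3c.png",c)
```

```text
(0.475, -0.175) [[375.0, 379.0], [376.0, 372.0], [377.0, 369.0], [377.0, 365.0]]
(0.489, -0.175) [[381.0, 372.0], [383.0, 365.0], [383.0, 362.0], [384.0, 358.0]]
(0.475, -0.153) [[362.0, 368.0], [363.0, 362.0], [364.0, 358.0], [364.0, 355.0]]
(0.489, -0.153) [[369.0, 361.0], [370.0, 355.0], [370.0, 351.0], [371.0, 348.0]]
```

View pics/s3c.png

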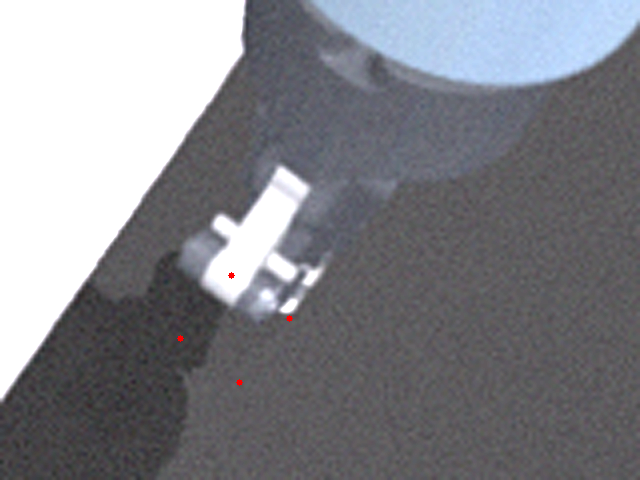

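Call:
step_arm --targets '[[0, [0, 0, 1.5], [0, 0, 0]], [0, [0, 0, 1], [0, 0, 0]], [0, [0, 0, 0.7], [0, 0, 0]], [0, [0, 0, 0], [0, 0, 0]]]'

```text
t: 7.12
ee_pos: [0.5311, -0.2639, 0.0161]
tcp_rot: [3.14, 0.0, -1.571]
force: [0.3, 1.0, -0.0]
gripper_width: 0.0001
```

Run:
```python
from h import *
out=[]
s=manip.read_state()['ee_pos'];print(s)
for n in("side","top"):
  a=imaging.grab_frame(n)[:,:,::-1]
  u,v=proj(n,[s])[0].astype(int); u0,v0=min(max(u-50,0),540),min(max(v-60,0),380)
  c=cv2.convertScaleAbs(cv2.resize(a[v0:v0+100,u0:u0+100],None,fx=4,fy=4,interpolation=cv2.INTER_CUBIC),alpha=3,beta=0)
  for dx in(-.0145,.0145):
    for dy in(-.011,.011):
      x,y=(proj(n,[s+[dx,dy,0]])[0]-[u0,v0])*4;cv2.circle(c,(int(x),int(y)),3,(0,0,255),-1)
  out.append(c)
cv2.imwrite("pics/s4.png",np.hstack(out))
```

```text
[ 0.53109906 -0.26387479  0.01605711]
```

View pics/s4.png

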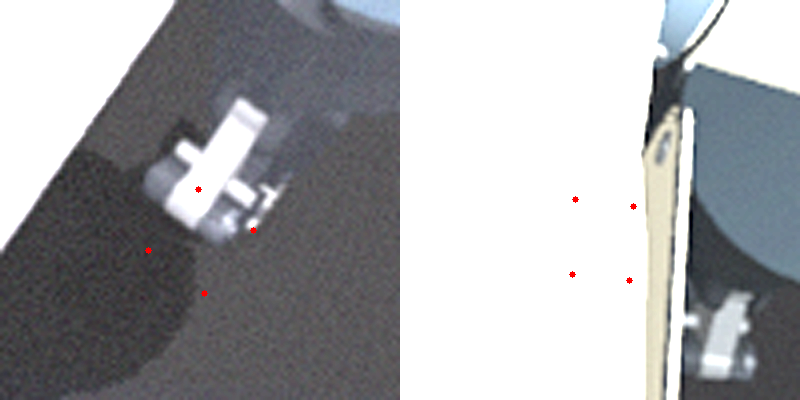

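Run:
```python
from h import *
s=manip.read_state();e=s['ee_pos'];print(s['joint_positions'])
ims=[]
o={}
for n in("side","top"):
  a=imaging.grab_frame(n)[:,:,::-1];u,v=proj(n,[e])[0].astype(int);print(n,u,v)
  o[n]=(min(max(u-50,0),540),min(max(v-60,0),380));cv2.imwrite(f"pics/{n}5.png",a)
def tri(ps,pt):
  L=[]
  for n,p,off in(("side",ps,0),("top",pt,400)):
    K,d,E=cal(n);q=np.array([(p[0]-off)/4+o[n][0],p[1]/4+o[n][1]])
    L.append((E[:3],cv2.undistortPoints(q.reshape(1,1,2),K,d).reshape(2,1)))
  X=cv2.triangulatePoints(L[0][0],L[1][0],L[0][1],L[1][1]);X=(X[:3]/X[3]).ravel()
  print(X.round(4),[ (proj(n,[X])[0]).round() for n in("side","top")],(X-e).round(3))
tri((188,207),(712,372)); tri((250,108),(740,295)); tri((220,235),(745,372))
```

```text
[-1.97805219e-01  4.47714308e-01 -7.21563964e-02  2.52999891e-04
 -1.05069739e+00  1.97755501e-01]
side 454 392
top 513 293
[ 0.4708 -0.2658  0.1491] [array([450., 384.]), array([542., 325.])] [-0.061 -0.002  0.132]
[ 0.4923 -0.2651  0.1738] [array([466., 359.]), array([549., 306.])] [-0.04  -0.001  0.157]
[ 0.4717 -0.2767  0.1469] [array([458., 391.]), array([550., 326.])] [-0.06  -0.013  0.13 ]
```

View pics/top5.png

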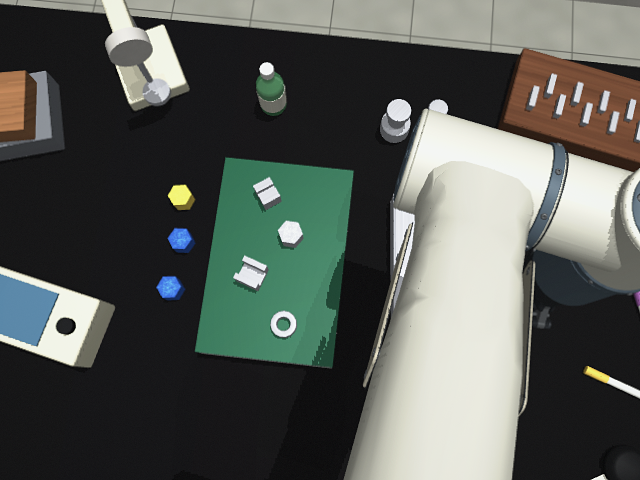

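The top view shows the arm over the tray, with only a gripper link visible at (545,320). I'll settle the tip height by touch: slow small steps down, watching the force.

Call:
step_arm --targets '[[0, [0, 0, 0.5], [0, 0, 0]], [0, [0, 0, 0.4], [0, 0, 0]], [0, [0, 0, 0.3], [0, 0, 0]], [0, [0, 0, 0], [0, 0, 0]]]'

```text
t: 7.82
ee_pos: [0.5314, -0.2639, 0.0046]
tcp_rot: [3.141, 0.0, -1.571]
force: [0.4, -0.5, 0.7]
gripper_width: 0.0001
```

Call:
step_arm --targets '[[0, [0, 0, 0.2], [0, 0, 0]], [0, [0, 0, 0.2], [0, 0, 0]]]'

```text
t: 8.07
ee_pos: [0.5318, -0.264, 0.001]
tcp_rot: [-3.141, -0.0, -1.571]
force: [-0.4, -1.0, 0.1]
gripper_width: -0.0
```

Call:
step_arm --targets '[[0, [0, 0, 0.2], [0, 0, 0]], [0, [0, 0, 0.1], [0, 0, 0]]]'

```text
t: 8.32
ee_pos: [0.5316, -0.264, -0.0022]
tcp_rot: [3.141, 0.0, -1.571]
force: [0.3, -0.2, -0.0]
gripper_width: 0.0001
```

Call:
step_arm --targets '[[0, [0, 0, 0.2], [0, 0, 0]], [0, [0, 0, 0.2], [0, 0, 0]], [0, [0, 0, 0.2], [0, 0, 0]]]'

```text
t: 8.7
ee_pos: [0.5317, -0.264, -0.0082]
tcp_rot: [3.142, 0.0, -1.571]
force: [0.7, 0.1, -0.8]
gripper_width: 0.0
```

Call:
step_arm --targets '[[0, [0, 0, 0.2], [0, 0, 0]], [0, [0, 0, 0.2], [0, 0, 0]], [0, [0, 0, 0.2], [0, 0, 0]]]'

```text
t: 9.07
ee_pos: [0.5317, -0.264, -0.0141]
tcp_rot: [-3.142, 0.0, -1.571]
force: [-0.1, -1.1, 0.1]
gripper_width: -0.0003
```

The reported z is clearly below the real tip. I'll carry on down gently.

Call:
step_arm --targets '[[0, [0, 0, 0.2], [0, 0, 0]], [0, [0, 0, 0.2], [0, 0, 0]], [0, [0, 0, 0.2], [0, 0, 0]]]'

```text
t: 9.45
ee_pos: [0.5317, -0.264, -0.0202]
tcp_rot: [3.142, 0.0, -1.571]
force: [-0.1, -0.4, -0.3]
gripper_width: 0.0001
```

Call:
step_arm --targets '[[0, [0, 0, 0.2], [0, 0, 0]], [0, [0, 0, 0.2], [0, 0, 0]]]'

```text
t: 9.7
ee_pos: [0.5317, -0.264, -0.0242]
tcp_rot: [-3.142, 0.0, -1.571]
force: [-0.2, -0.7, 0.4]
gripper_width: -0.0
```

Call:
step_arm --targets '[[0, [0, 0, 0.2], [0, 0, 0]], [0, [0, 0, 0.2], [0, 0, 0]]]'

```text
t: 9.95
ee_pos: [0.5317, -0.264, -0.0282]
tcp_rot: [3.142, 0.0, -1.571]
force: [-0.4, -0.2, -0.5]
gripper_width: 0.0001
```

Run:
```python
from h import *
print("s1 axis",proj("side",[(.5317,-.164,z) for z in(.0,.04,.08,.12,.2,.3,.4)]).round().tolist())
out=[]
e=manip.read_state()['ee_pos'];print(e)
for n,(u0,v0) in(("side",(400,310)),("top",(490,260))):
  a=imaging.grab_frame(n)[:,:,::-1];cv2.imwrite(f"pics/{n}6.png",a)
  c=cv2.convertScaleAbs(cv2.resize(a[v0:v0+140,u0:u0+100],None,fx=4,fy=4,interpolation=cv2.INTER_CUBIC),alpha=4,beta=0)
  for i,z in enumerate((0,.04,.08,.12,.16)):
      x,y=(proj(n,[[e[0],e[1],e[2]+z]])[0]-[u0,v0])*4;cv2.circle(c,(int(x),int(y)),4,(0,50*i,255),-1)
  out.append(c)
cv2.imwrite("pics/s6.png",np.hstack(out))
```

```text
s1 axis [[393.0, 352.0], [396.0, 339.0], [400.0, 324.0], [404.0, 307.0], [413.0, 268.0], [428.0, 206.0], [448.0, 119.0]]
[ 0.53166902 -0.26398507 -0.02817404]
```

View pics/s6.png

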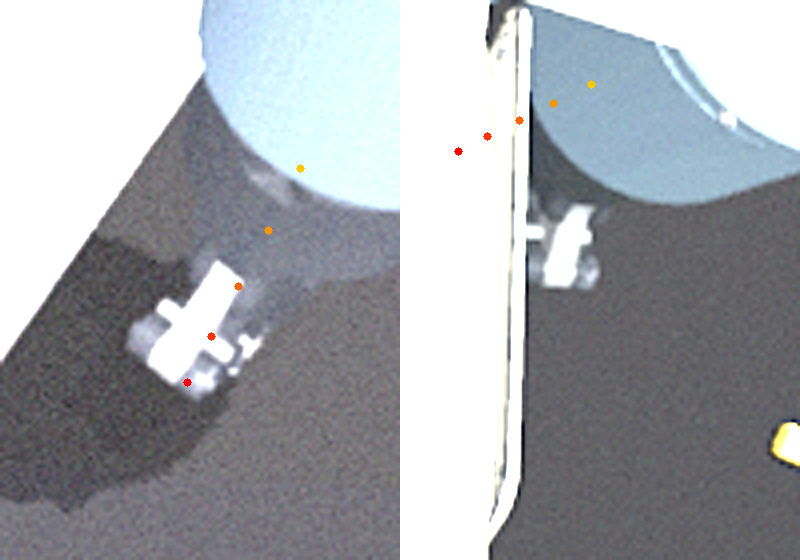

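Both overlays put the reported tool axis laterally right: link at side crop (190,320), wrist cylinder at top crop (600,90). The mismatch is in height only, so I keep probing down.

Call:
step_arm --targets '[[0, [0, 0, 0.2], [0, 0, 0]], [0, [0, 0, 0.2], [0, 0, 0]], [0, [0, 0, 0.2], [0, 0, 0]]]'

```text
t: 10.42
ee_pos: [0.5317, -0.264, -0.0342]
tcp_rot: [3.142, 0.0, -1.571]
force: [-0.7, -0.5, -0.6]
gripper_width: -0.0004
```

Call:
step_arm --targets '[[0, [0, 0, 0.2], [0, 0, 0]], [0, [0, 0, 0.2], [0, 0, 0]]]'

```text
t: 10.68
ee_pos: [0.5317, -0.264, -0.0382]
tcp_rot: [3.142, -0.0, -1.571]
force: [0.2, -0.3, -0.0]
gripper_width: 0.0002
```

Call:
step_arm --targets '[[0, [0, 0, 0.2], [0, 0, 0]], [0, [0, 0, 0.2], [0, 0, 0]]]'

```text
t: 10.92
ee_pos: [0.5318, -0.2641, -0.0393]
tcp_rot: [-3.141, -0.001, -1.57]
force: [-9.6, 7.1, 28.8]
gripper_width: 0.0003
```

Contact at a reported z of -0.0385, so true tip height = reading + 38.5 mm. Now I raise a little, open the fingers, and push the tray with both of them.

Call:
step_arm --targets '[[0, [0, 0, -1.4], [0, 0, 0]], [1, [0, 0, 0], [0, 0, 0]], [1, [0, 0, 0], [0, 0, 0]], [1, [0, 0, 0], [0, 0, 0]], [1, [0, 0, 0], [0, 0, 0]], [1, [0, 0, 0], [0, 0, 0]]]'

```text
t: 11.68
ee_pos: [0.5316, -0.264, -0.0282]
tcp_rot: [3.141, 0.0, -1.571]
force: [0.8, -1.3, 0.9]
gripper_width: 0.0856
```

Call:
step_arm --targets '[[1, [-1.3, 0, 0], [0, 0, 0]], [1, [-1.3, 0, 0], [0, 0, 0]], [1, [-0.8, 0, 0], [0, 0, 0]], [1, [-0.6, 0, 0], [0, 0, 0]], [1, [-0.6, 0, 0], [0, 0, 0]], [1, [-0.6, 0, 0], [0, 0, 0]], [1, [-0.6, 0, 0], [0, 0, 0]], [1, [-0.6, 0, 0], [0, 0, 0]], [1, [-0.6, 0, 0], [0, 0, 0]], [1, [-0.6, 0, 0], [0, 0, 0]]]'

```text
t: 12.92
ee_pos: [0.5319, -0.1876, -0.028]
tcp_rot: [-3.141, -0.0, -1.571]
force: [0.1, -3.7, 1.2]
gripper_width: 0.0855
```

Call:
step_arm --targets '[[1, [-0.6, 0, 0], [0, 0, 0]], [1, [-0.6, 0, 0], [0, 0, 0]], [1, [-0.6, 0, 0], [0, 0, 0]], [1, [-0.6, 0, 0], [0, 0, 0]], [1, [-0.6, 0, 0], [0, 0, 0]], [1, [-0.4, 0, 0], [0, 0, 0]], [1, [-0.2, 0, 0], [0, 0, 0]]]'

```text
t: 13.8
ee_pos: [0.5317, -0.1518, -0.028]
tcp_rot: [-3.141, -0.0, -1.571]
force: [-0.7, -4.2, 1.6]
gripper_width: 0.0855
```

Run:
```python
from h import *
print(manip.read_state()['ee_pos'],manip.read_state()['force'])
a=imaging.grab_frame("side")[:,:,::-1];cv2.imwrite("pics/s7.png",a[180:480,150:550])
```

```text
[ 0.53173859 -0.15177001 -0.02795846] [-0.67866054 -4.24291222  1.60141117]
```

View pics/s7.png

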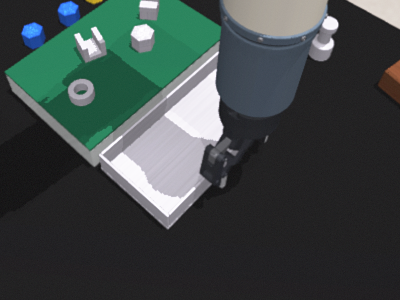

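The side crop shows the tray squared and nearly at the block (its front corner at (101,152), block corner at (98,165)). I'll press on gently until the force rises.

Call:
step_arm --targets '[[1, [-0.2, 0, 0], [0, 0, 0]], [1, [-0.2, 0, 0], [0, 0, 0]], [1, [-0.1, 0, 0], [0, 0, 0]]]'

```text
t: 14.22
ee_pos: [0.5317, -0.147, -0.028]
tcp_rot: [-3.142, -0.0, -1.571]
force: [-0.7, -4.4, 0.8]
gripper_width: 0.0856
```

Call:
step_arm --targets '[[1, [-0.1, 0, 0], [0, 0, 0]], [1, [-0.1, 0, 0], [0, 0, 0]]]'

```text
t: 14.48
ee_pos: [0.5317, -0.145, -0.028]
tcp_rot: [-3.142, -0.0, -1.571]
force: [0.7, -4.3, 2.0]
gripper_width: 0.0854
```

Call:
step_arm --targets '[[1, [-0.1, 0, 0], [0, 0, 0]], [1, [-0.1, 0, 0], [0, 0, 0]]]'

```text
t: 14.72
ee_pos: [0.5317, -0.143, -0.028]
tcp_rot: [-3.142, -0.0, -1.571]
force: [-0.3, -4.0, 2.8]
gripper_width: 0.0854
```

Call:
step_arm --targets '[[1, [-0.1, 0, 0], [0, 0, 0]], [1, [-0.1, 0, 0], [0, 0, 0]]]'

```text
t: 14.98
ee_pos: [0.5321, -0.1422, -0.0279]
tcp_rot: [-3.141, -0.002, -1.569]
force: [1.4, -13.3, -0.5]
gripper_width: 0.0857
```

Call:
step_arm --targets '[[1, [-0.1, 0, 0], [0, 0, 0]], [1, [-0.1, 0, 0], [0, 0, 0]]]'

```text
t: 15.22
ee_pos: [0.5321, -0.1423, -0.0278]
tcp_rot: [-3.142, -0.005, -1.569]
force: [1.5, -21.4, -3.7]
gripper_width: 0.0848
```

Call:
step_arm --targets '[[1, [-0.1, 0, 0], [0, 0, 0]]]'

```text
t: 15.35
ee_pos: [0.5321, -0.1423, -0.0277]
tcp_rot: [-3.142, -0.006, -1.569]
force: [1.9, -26.6, -3.9]
gripper_width: 0.0851
```

Solid contact at y=-0.1423, matching the expected -0.1425. I back off, lift, and go behind the sawn stub.

Call:
step_arm --targets '[[1, [3, 0, 0], [0, 0, 0]], [1, [2, 0, 0], [0, 0, 0]], [0.2, [0, 0, -6], [0, 0, 0]], [0.2, [0, 0, -6], [0, 0, 0]], [0.2, [0, 0, 0], [0, 0, 0]]]'

```text
t: 15.98
ee_pos: [0.5353, -0.1883, 0.0974]
tcp_rot: [-3.131, -0.001, -1.57]
force: [0.3, -0.2, -1.8]
gripper_width: 0.032
```

Call:
step_arm --targets '[[0.2, [-4.7, -1.3, 0], [0, 0, 0]], [0.2, [-4.7, -1.3, 0], [0, 0, 0]], [0.2, [-4.7, -1.3, 0], [0, 0, 0]], [0.2, [-4.7, -1.3, 0], [0, 0, 0]], [0.2, [-4.7, -1.3, 0], [0, 0, 0]], [0.2, [-4.7, -1.3, 0], [0, 0, 0]], [0.2, [-4.7, -1.3, 0], [0, 0, 0]], [0.2, [-4.7, -1.3, 0], [0, 0, 0]], [0.2, [0, 0, 0], [0, 0, 0]], [0.2, [0, 0, 0], [0, 0, 0]]]'

```text
t: 17.23
ee_pos: [0.635, 0.1882, 0.091]
tcp_rot: [3.14, -0.0, -1.57]
force: [-0.1, -0.5, 0.2]
gripper_width: 0.0172
```

```bash
cat > tray.py <<'E'
from h import *
im=imaging.grab_frame("top")[:,:,::-1].copy();cv2.imwrite("pics/last.png",im)
w=cv2.inRange(cv2.cvtColor(im,cv2.COLOR_BGR2HSV),(0,0,70),(180,60,255))
print([r.round().tolist() for r in proj("top",[(.395,-.1315,.042),(.665,-.1315,.042)])])
for t in big(w,6):
    r=rect(t,"top",.042);print(np.round(r[0]),np.round(r[1],1),round(r[2],2),cv2.boxPoints(r).round().tolist())
E
python3 tray.py
```

```text
[[422.0, 374.0], [436.0, 196.0]]
[882.  77.] [ 216.  1076.5] 6.23 [[716.0, 600.0], [833.0, -470.0], [1048.0, -446.0], [931.0, 624.0]]
[559. 447.] [712.4 172.1] 13.38 [[193.0, 448.0], [233.0, 281.0], [926.0, 445.0], [886.0, 613.0]]
[535. -66.] [282.5 130. ] 0.13 [[394.0, -2.0], [394.0, -132.0], [677.0, -131.0], [677.0, -1.0]]
[785. -60.] [46.1 74.9] 81.72 [[744.0, -77.0], [818.0, -88.0], [825.0, -42.0], [751.0, -31.0]]
[ 795. -119.] [36.  68.2] 77.46 [[758.0, -130.0], [824.0, -144.0], [832.0, -109.0], [765.0, -94.0]]
[515. 135.] [43.  40.5] 71.55 [[489.0, 121.0], [527.0, 108.0], [541.0, 149.0], [502.0, 162.0]]
```

The tray measures square (0.13°) with its front at y=-2 mm, flush with the block and spanning x 394–677 mm. Descend and push the sawn stub.

Call:
step_arm --targets '[[0.2, [0, 0, 3.5], [0, 0, 0]], [0.2, [0, 0, 2.5], [0, 0, 0]], [0.2, [0, 0, 1.2], [0, 0, 0]], [0.2, [-1, 0, 0], [0, 0, 0]], [0.2, [-1, 0, 0], [0, 0, 0]], [0.2, [-1, 0, 0], [0, 0, 0]], [0.2, [-1, 0, 0], [0, 0, 0]], [0.2, [-1, 0, 0], [0, 0, 0]], [0.2, [-1, 0, 0], [0, 0, 0]]]'

```text
t: 18.4
ee_pos: [0.6356, 0.2488, 0.02]
tcp_rot: [-3.142, -0.0, -1.571]
force: [1.0, 0.0, 0.3]
gripper_width: 0.0169
```

Call:
step_arm --targets '[[0.2, [-1, 0, 0], [0, 0, 0]], [0.2, [-1, 0, 0], [0, 0, 0]], [0.2, [-1, 0, 0], [0, 0, 0]], [0.2, [-1, 0, 0], [0, 0, 0]], [0.2, [-1, 0, 0], [0, 0, 0]], [0.2, [-1, 0, 0], [0, 0, 0]], [0.2, [-1, 0, 0], [0, 0, 0]], [0.2, [-1, 0, 0], [0, 0, 0]], [0.2, [-1, 0, 0], [0, 0, 0]]]'

```text
t: 19.52
ee_pos: [0.6357, 0.3386, 0.02]
tcp_rot: [3.142, -0.0, -1.571]
force: [0.1, 0.2, -0.6]
gripper_width: 0.0173
```

I had the push sign reversed, since tool +x is world -y. The tool moved off over clear space with no contact force. Coming back the same way and pushing the right way.

Call:
step_arm --targets '[[0.2, [4, 0, 0], [0, 0, 0]], [0.2, [4, 0, 0], [0, 0, 0]], [0.2, [4, 0, 0], [0, 0, 0]], [0.2, [3, 0, 0], [0, 0, 0]], [0.2, [1.5, 0, 0], [0, 0, 0]], [0.2, [1, 0, 0], [0, 0, 0]], [0.2, [1, 0, 0], [0, 0, 0]], [0.2, [1, 0, 0], [0, 0, 0]], [0.2, [1, 0, 0], [0, 0, 0]], [0.2, [1, 0, 0], [0, 0, 0]]]'

```text
t: 20.78
ee_pos: [0.6356, 0.1226, 0.02]
tcp_rot: [3.142, 0.0, -1.571]
force: [-1.1, 1.0, 0.9]
gripper_width: 0.017
```

Call:
step_arm --targets '[[0.2, [1, 0, 0], [0, 0, 0]], [0.2, [1, 0, 0], [0, 0, 0]], [0.2, [1, 0, 0], [0, 0, 0]], [0.2, [1, 0, 0], [0, 0, 0]], [0.2, [1, 0, 0], [0, 0, 0]], [0.2, [1, 0, 0], [0, 0, 0]], [0.2, [0.8, 0, 0], [0, 0, 0]]]'

```text
t: 21.65
ee_pos: [0.6356, 0.0543, 0.02]
tcp_rot: [3.142, -0.0, -1.571]
force: [-0.5, 0.9, -0.6]
gripper_width: 0.0168
```

```bash
python3 tray.py
python3 - <<'E'
from h import *
im=cv2.imread("pics/last.png");hsv=cv2.cvtColor(im,cv2.COLOR_BGR2HSV)
w=cv2.inRange(hsv,(0,0,100),(180,60,255))
for q in big(w,25):
    M=cv2.moments(q)
    if 150<M['m00']<3000: print(int(M['m10']/M['m00']),int(M['m01']/M['m00']),M['m00'])
E
```

```text
[[422.0, 374.0], [436.0, 196.0]]
[622.  49.] [ 738.1 1076.5] 6.23 [[197.0, 544.0], [314.0, -526.0], [1048.0, -446.0], [931.0, 624.0]]
[535. -66.] [282.5 129.9] 0.1 [[394.0, -1.0], [394.0, -131.0], [677.0, -131.0], [677.0, -1.0]]
[227. 242.] [ 39.1 273.3] 6.83 [[191.0, 375.0], [224.0, 103.0], [262.0, 108.0], [230.0, 380.0]]
[785. -60.] [46.1 74.9] 81.35 [[744.0, -77.0], [818.0, -88.0], [825.0, -43.0], [751.0, -31.0]]
[ 795. -119.] [36.  68.2] 77.46 [[758.0, -130.0], [824.0, -144.0], [832.0, -109.0], [765.0, -94.0]]
[515. 135.] [43.  41.1] 71.55 [[489.0, 121.0], [528.0, 108.0], [541.0, 149.0], [502.0, 162.0]]
396 117 814.0
251 272 604.5
283 323 514.5
289 231 377.0
329 203 319.5
438 107 247.5
623 386 213.5
618 250 174.5
432 123 162.0
```

Sawn stub is being pushed (now at (329,203)); hex, channel, ring and tray unchanged. Push it over the edge.

Call:
step_arm --targets '[[0.2, [1, 0, 0], [0, 0, 0]], [0.2, [1, 0, 0], [0, 0, 0]], [0.2, [0.8, 0, 0], [0, 0, 0]], [0.2, [0.8, 0, 0], [0, 0, 0]], [0.2, [0.8, 0, 0], [0, 0, 0]], [0.2, [0.8, 0, 0], [0, 0, 0]], [0.2, [0.8, 0, 0], [0, 0, 0]], [0.2, [0.8, 0, 0], [0, 0, 0]], [0.2, [0.6, 0, 0], [0, 0, 0]], [0.2, [0, 0, 0], [0, 0, 0]]]'

```text
t: 22.95
ee_pos: [0.6356, -0.0195, 0.02]
tcp_rot: [3.142, -0.0, -1.571]
force: [-1.0, 0.4, -0.9]
gripper_width: 0.0172
```

```bash
cat > objs.py <<'E'
from h import *
im=imaging.grab_frame("top")[:,:,::-1].copy();cv2.imwrite("pics/last.png",im)
hsv=cv2.cvtColor(im,cv2.COLOR_BGR2HSV);g=cv2.inRange(hsv,(60,80,25),(95,255,255))
for q in big(cv2.inRange(hsv,(0,0,100),(180,60,255)),25):
    M=cv2.moments(q)
    if 150<M['m00']<20000:
        u=(M['m10']/M['m00'],M['m01']/M['m00']); print(np.round(u),M['m00'],ray("top",[u],.075).round(3)[0,:2])
E
python3 objs.py; python3 tray.py | tail -6
```

```text
[385. 287.] 13395.5 [ 0.51  -0.064]
[199. 465.] 4583.0 [0.24  0.163]
[ 68. 325.] 4563.5 [0.405 0.379]
[ 42. 107.] 842.5 [0.732 0.49 ]
[290. 232.] 382.5 [0.576 0.081]
[272. 242.] 350.5 [0.558 0.106]
[287. 325.] 248.5 [0.441 0.069]
[624. 387.] 213.5 [ 0.408 -0.407]
[618. 250.] 173.5 [ 0.602 -0.397]
[634.  50.] [ 714.5 1076.5] 6.23 [[220.0, 546.0], [337.0, -524.0], [1048.0, -446.0], [931.0, 624.0]]
[535. -66.] [282.4 129.9] 0.14 [[394.0, -2.0], [394.0, -131.0], [677.0, -131.0], [677.0, -1.0]]
[237. 175.] [ 44.4 276. ] 6.75 [[199.0, 310.0], [232.0, 35.0], [276.0, 41.0], [243.0, 315.0]]
[413. 432.] [190.8 103.6] 78.61 [[343.0, 349.0], [444.0, 328.0], [482.0, 515.0], [381.0, 536.0]]
[740. 538.] [120.9  83.7] 17.23 [[670.0, 560.0], [695.0, 480.0], [810.0, 516.0], [786.0, 596.0]]
[582.  83.] [44.7 33.6] 25.33 [[554.0, 89.0], [569.0, 59.0], [609.0, 78.0], [595.0, 108.0]]
```

Tray still flush. Next, the hex stub at (0.576, 0.081).

Call:
step_arm --targets '[[0.2, [0, 0, -4], [0, 0, 0]], [0.2, [0, 0, -3], [0, 0, 0]], [0.2, [-4, 1.5, 0], [0, 0, 0]], [0.2, [-4, 1.5, 0], [0, 0, 0]], [0.2, [-4, 1.5, 0], [0, 0, 0]], [0.2, [-3.7, 1.5, 0], [0, 0, 0]], [0.2, [0, 0, 0], [0, 0, 0]], [0.2, [0, 0, 3.5], [0, 0, 0]], [0.2, [0, 0, 3.5], [0, 0, 0]], [0.2, [0, 0, 0], [0, 0, 0]]]'

```text
t: 24.3
ee_pos: [0.5736, 0.1366, 0.0174]
tcp_rot: [3.136, -0.003, -1.571]
force: [-0.8, 0.0, 0.5]
gripper_width: 0.0173
```

Call:
step_arm --targets '[[0.2, [1, 0, 0], [0, 0, 0]], [0.2, [1, 0, 0], [0, 0, 0]], [0.2, [1, 0, 0], [0, 0, 0]], [0.2, [1, 0, 0], [0, 0, 0]], [0.2, [1, 0, 0], [0, 0, 0]], [0.2, [1, 0, 0], [0, 0, 0]], [0.2, [1, 0, 0], [0, 0, 0]], [0.2, [1, 0, 0], [0, 0, 0]], [0.2, [1, 0, 0], [0, 0, 0]], [0.2, [1, 0, 0], [0, 0, 0]]]'

```text
t: 25.55
ee_pos: [0.5757, 0.0374, 0.02]
tcp_rot: [3.142, 0.0, -1.571]
force: [-0.8, 2.0, 1.8]
gripper_width: 0.0169
```

Call:
step_arm --targets '[[0.2, [0.8, 0, 0], [0, 0, 0]], [0.2, [0.8, 0, 0], [0, 0, 0]], [0.2, [0.8, 0, 0], [0, 0, 0]], [0.2, [0.8, 0, 0], [0, 0, 0]], [0.2, [0.8, 0, 0], [0, 0, 0]], [0.2, [0.8, 0, 0], [0, 0, 0]], [0.2, [0.7, 0, 0], [0, 0, 0]], [0.2, [0, 0, 0], [0, 0, 0]]]'

```text
t: 26.55
ee_pos: [0.5756, -0.0175, 0.02]
tcp_rot: [3.142, -0.0, -1.571]
force: [0.2, -0.2, -0.3]
gripper_width: 0.0167
```

```bash
python3 objs.py
```

```text
[ 68. 325.] 4562.5 [0.405 0.379]
[ 42. 107.] 838.5 [0.732 0.49 ]
[283. 323.] 514.5 [0.442 0.074]
[624. 387.] 212.5 [ 0.408 -0.407]
[267.  70.] 189.0 [0.83  0.151]
[618. 250.] 173.5 [ 0.602 -0.397]
```

Ring unmoved. Now the channel.

Call:
step_arm --targets '[[0.2, [0, 0, -4], [0, 0, 0]], [0.2, [0, 0, -3], [0, 0, 0]], [0.2, [-4.1, 1.3, 0], [0, 0, 0]], [0.2, [-4.1, 1.3, 0], [0, 0, 0]], [0.2, [-4.1, 1.3, 0], [0, 0, 0]], [0.2, [-4.1, 1.2, 0], [0, 0, 0]], [0.2, [-4.1, 1.2, 0], [0, 0, 0]], [0.2, [0, 0, 0], [0, 0, 0]], [0.2, [0, 0, 3.5], [0, 0, 0]], [0.2, [0, 0, 3.5], [0, 0, 0]]]'

```text
t: 27.85
ee_pos: [0.513, 0.1881, 0.0196]
tcp_rot: [-3.14, 0.001, -1.571]
force: [0.0, -0.4, 0.1]
gripper_width: 0.0171
```

Call:
step_arm --targets '[[0.2, [0.8, 0, 0], [0, 0, 0]], [0.2, [1, 0, 0], [0, 0, 0]], [0.2, [1, 0, 0], [0, 0, 0]], [0.2, [1, 0, 0], [0, 0, 0]], [0.2, [1, 0, 0], [0, 0, 0]], [0.2, [1, 0, 0], [0, 0, 0]], [0.2, [1, 0, 0], [0, 0, 0]]]'

```text
t: 28.72
ee_pos: [0.5129, 0.1194, 0.0202]
tcp_rot: [-3.141, 0.0, -1.571]
force: [-0.1, 1.8, 1.4]
gripper_width: 0.0174
```

```bash
python3 objs.py
python3 - <<'E'
import cv2
im=cv2.imread("pics/last.png");cv2.imwrite("pics/t8.png",cv2.resize(im[150:390,190:490],None,fx=2,fy=2))
E
```

```text
[186. 208.] 19171.0 [0.596 0.239]
[385. 278.] 15760.5 [ 0.523 -0.064]
[ 42. 107.] 850.5 [0.732 0.49 ]
[397. 118.] 814.0 [ 0.773 -0.058]
[283. 323.] 515.5 [0.442 0.074]
[280. 274.] 322.0 [0.512 0.088]
[438. 108.] 249.5 [ 0.797 -0.12 ]
[276. 104.] 217.5 [0.775 0.129]
[624. 387.] 213.5 [ 0.408 -0.407]
[267.  70.] 190.0 [0.83  0.151]
[618. 250.] 176.5 [ 0.602 -0.397]
[432. 124.] 164.0 [ 0.769 -0.113]
```

View pics/t8.png

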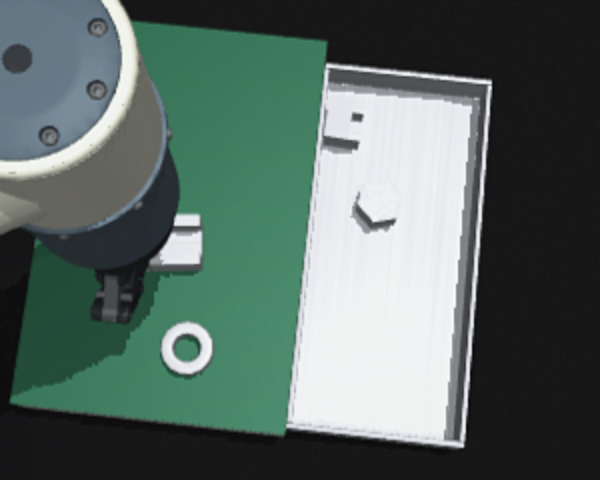

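The crop shows the sawn stub (345,130) and hex stub (378,205) in the tray. The channel is squared up at (180,240), and the ring (187,348) is clear to the side. Finish the push.

Call:
step_arm --targets '[[0.2, [1, 0, 0], [0, 0, 0]], [0.2, [1, 0, 0], [0, 0, 0]], [0.2, [1, 0, 0], [0, 0, 0]], [0.2, [1, 0, 0], [0, 0, 0]], [0.2, [1, 0, 0], [0, 0, 0]], [0.2, [1, 0, 0], [0, 0, 0]], [0.2, [1, 0, 0], [0, 0, 0]], [0.2, [1, 0, 0], [0, 0, 0]]]'

```text
t: 29.78
ee_pos: [0.5126, 0.0393, 0.02]
tcp_rot: [3.141, -0.0, -1.571]
force: [-0.4, 1.0, 0.5]
gripper_width: 0.0172
```

Call:
step_arm --targets '[[0.2, [0.8, 0, 0], [0, 0, 0]], [0.2, [0.8, 0, 0], [0, 0, 0]], [0.2, [0.8, 0, 0], [0, 0, 0]], [0.2, [0.8, 0, 0], [0, 0, 0]], [0.2, [0.8, 0, 0], [0, 0, 0]], [0.2, [0.8, 0, 0], [0, 0, 0]], [0.2, [0.8, 0, 0], [0, 0, 0]], [0.2, [0.4, 0, 0], [0, 0, 0]], [0.2, [0, 0, 0], [0, 0, 0]]]'

```text
t: 30.9
ee_pos: [0.5126, -0.0203, 0.0199]
tcp_rot: [3.141, -0.0, -1.571]
force: [-0.8, -0.0, 0.4]
gripper_width: 0.0174
```

Call:
step_arm --targets '[[0.2, [0, 0, -4], [0, 0, 0]], [0.2, [0, 0, -5], [0, 0, 0]], [0.2, [0, 0, -5], [0, 0, 0]], [0.2, [-5, 2, 0], [0, 0, 0]], [0.2, [-5, 2, 0], [0, 0, 0]], [0.2, [-5, 2, 0], [0, 0, 0]], [0.2, [-5, 1, 0], [0, 0, 0]], [0.2, [-5, 1, 0], [0, 0, 0]], [0.2, [-5, 1, 0], [0, 0, 0]], [0.2, [0, 0, 0], [0, 0, 0]]]'

```text
t: 32.15
ee_pos: [0.4217, 0.2829, 0.1595]
tcp_rot: [3.141, -0.0, -1.567]
force: [-0.1, -0.3, -0.5]
gripper_width: 0.0173
```

```bash
python3 objs.py; echo; python3 tray.py
python3 - <<'E'
from h import *
im=cv2.imread("pics/last.png");old=cv2.imread("pics/top0.png")
# dark marks (shadows/side faces) inside the tray floor
P=proj("top",[(.40,-.008,.004),(.40,-.125,.004),(.67,-.125,.004),(.67,-.008,.004)]).astype(np.int32)
m=np.zeros(im.shape[:2],np.uint8);cv2.fillPoly(m,[P],255)
g=cv2.cvtColor(im,cv2.COLOR_BGR2GRAY);d=((g<170)&(m>0))
for q in big(d,8):
    if cv2.contourArea(q)>15: x,y,w,h=cv2.boundingRect(q);print("dark",x,y,w,h,ray("top",[(x+w/2,y+h/2)],.004).round(3)[0,:2])
E
```

```text
[385. 278.] 15774.5 [ 0.524 -0.064]
[ 42. 107.] 861.5 [0.731 0.49 ]
[397. 118.] 817.0 [ 0.773 -0.058]
[  5. 255.] 558.0 [0.495 0.493]
[283. 323.] 517.0 [0.442 0.074]
[ 33. 344.] 514.5 [0.372 0.423]
[274. 104.] 268.5 [0.775 0.132]
[438. 108.] 249.5 [ 0.797 -0.12 ]
[624. 387.] 216.5 [ 0.408 -0.407]
[102. 311.] 208.5 [0.43  0.334]
[267.  70.] 191.5 [0.83  0.151]
[618. 250.] 179.5 [ 0.602 -0.397]
[432. 124.] 164.0 [ 0.769 -0.113]

[[422.0, 374.0], [436.0, 196.0]]
[888.  78.] [ 202.4 1076.5] 6.23 [[729.0, 602.0], [846.0, -468.0], [1048.0, -446.0], [931.0, 624.0]]
[535. -66.] [282.5 130. ] 0.1 [[394.0, -1.0], [394.0, -131.0], [677.0, -131.0], [677.0, -1.0]]
[368. 410.] [ 52.  156.5] 9.02 [[330.0, 483.0], [355.0, 329.0], [406.0, 337.0], [382.0, 492.0]]
[785. -60.] [46.1 74.9] 81.72 [[744.0, -77.0], [818.0, -88.0], [825.0, -42.0], [751.0, -31.0]]
[740. 538.] [121.2  83.7] 17.22 [[670.0, 560.0], [695.0, 480.0], [811.0, 516.0], [786.0, 596.0]]
[503. 505.] [128.6  29.4] 13.34 [[437.0, 505.0], [444.0, 476.0], [569.0, 506.0], [562.0, 534.0]]
dark 355 192 73 178 [ 0.533 -0.079]
dark 366 246 22 20 [ 0.57  -0.053]
dark 343 276 22 24 [ 0.515 -0.022]
dark 352 218 18 8 [ 0.622 -0.022]
dark 352 276 15 7 [ 0.53  -0.029]
```

Three marks in the tray (hex, channel, sawn) and only the ring left on the block. Final numeric check that nothing hangs on the edge, then hand in.

Run:
```python
from h import *
for n in("top","side"):
    im=imaging.grab_frame(n)[:,:,::-1].copy();hsv=cv2.cvtColor(im,cv2.COLOR_BGR2HSV)
    g=cv2.inRange(hsv,(60,80,20),(95,255,255))
    xs=np.arange(.41,.68,.005)
    for y in(.004,.010,.02):
        uv=proj(n,[(x,y,.05) for x in xs]).round().astype(int)
        print(n,y,"non-green x:",[round(x,3) for x,(u,v) in zip(xs,uv) if not g[v,u]])
    if n=="side":
        cr=big(cv2.inRange(hsv,(0,0,100),(180,60,255))&cv2.dilate(g,np.ones((15,15))),6)
        for q in cr:
            x,y,w,h=cv2.boundingRect(q)
            if cv2.contourArea(q)>60: print("side",x+w//2,y+h//2,w,h,ray("side",[(x+w/2,y+h/2)],.06).round(3)[0,:2])
print(manip.read_state()['t'])
```

```text
top 0.004 non-green x: []
top 0.01 non-green x: []
top 0.02 non-green x: []
side 0.004 non-green x: []
side 0.01 non-green x: []
side 0.02 non-green x: []
side 268 275 223 123 [0.477 0.028]
side 231 272 27 27 [0.444 0.071]
side 357 148 25 27 [0.781 0.117]
side 359 115 13 8 [0.861 0.18 ]
32.35
```

```bash
python3 -c "
from workcell import manip
print(manip.job_done())"
```

```text
the job is handed in; nothing more can be done
None
```

The job is done and handed in at about 32 s. The tray is up against the block, and all three offcuts went over the edge into it by sliding.

**Last checks**
- **Tray:** about 0.1° askew, with its front at y ≈ -1 mm on the block's side. It did not shift during the pushes.
- **Offcuts:** the dark marks in the tray match the hex at about (0.57, -0.05), the channel at (0.52, -0.02) and the sawn stub at (0.62, -0.02). I saw the hex and sawn stub in the tray in a picture. The channel I confirmed only by numbers, as I had used all 12 picture views. Both cameras show nothing hanging over the block's edge.
- **Setting ring:** it is at (0.442, 0.074), the same as at the start, and is the only thing found left on the block.

**What went wrong on the way**
- **Height reading:** the reported tool height was about 38.5 mm below the real fingertips. The first tray push passed over the rim without touching it. I found the offset by lowering the shut fingers until they touched the bench, and corrected for it from then on.
- **Wrong-way move:** the first push at the sawn stub went away from it because I had the direction reversed. The tool passed over clear space, and the force readings stayed near zero.
- **Tray side view:** in the first pictures the two cameras disagreed by about 12 mm on the tray's front edge. The contact position settled it.

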